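# Check a guide shaft for runout under a dial indicator

## Task

Check the pick-and-place machine's guide shaft for runout, on the stand that has the dial indicator. First push the indicator straight down to its stop by its cap, so that its sprung tip rests on the shaft's collar; then, with the tip on the collar, press down the raised end of that shaft's cross-bar, past level, until the bar slopes the other way about as much as it did at first, and leave it so. Leave the spare shaft on the other stand alone.

Things in the scene. Friction and masses are not known exactly. Their poses are not given: they have to be found in the camera images.
- indicator_cap (a point): Centre of the top of the black press cap (28 mm across) on the upright dial indicator (54 mm dial) of the stand with the column. The indicator slides down and stays put: about 6 N; cap top 245 to 257 mm above the table at the start, 227 at the stop. It is right above the shaft's axis. Axes: z up, y along the shaft towards the cross-bar, x across it. All else on the stand is under 152 mm.
- plunger (a joint): How far the indicator's sprung tip (8 mm ball below its stem) is pushed in, m: 0 hanging free, about 0.010 with the indicator at its stop and the tip on the shaft's dark collar (30 mm across, 36 mm long), 0.016 at most. Soft spring, under 3 N. It changes 1 or 2 mm as the collar turns.
- bar_end (a point): Centre of the black ball (18 mm) on the raised end of the 10 mm cross-bar of the loose shaft (20 mm thick, axis 80 mm up, in V-blocks) under the indicator; 65 mm from the axis, 124-136 mm along shaft from the indicator. Starts 37 mm above the axis (35 degree slope), 53 mm to its -x side (x of indicator_cap); the same slope the other way puts it 43 mm above the table. Turns with a few N; stays put.
- spare_shaft: A like shaft, with a like cross-bar, in the V-blocks of the second stand, which has no indicator and no column. Origin at the middle of its axis, 80 mm above the table, y along the shaft. To be left alone.

How it is judged:
By the outcome, as a careful person would: the job done as asked, in the order asked, and still so for the second after the job is handed in, with the robot touching nothing.
It also fails if it takes over 42 s, if anything falls off the work surface, if the arm or the gripper's body presses on something with over 40 N, if the wrist force passes 120 N, or if a joint passes its speed limit or range.

## Robot

A 6-joint arm with a two-finger parallel gripper is mounted at the origin on the work surface. World frame = base frame: x ahead of the robot, y to its left, z up, the work surface at z = 0. Lengths are in mm, angles in rad, forces in N, time in s.
With the tool pointing down it reaches from about 350 to 775 mm from the base axis. Payload 7.3 kg.
Tool frame: the origin (TCP) lies at the very end of the fingers, on their centre line; the grasp point (between the pads) lies 19 mm behind it; x points along the fingers, y is the direction in which the jaws open and shut, and the axes are right-handed (so a half turn about x gives the same grasp; the last joint's range is limited). The gripper opens to 92 mm and grips with 3 to 60 N. Pads are 19 mm wide; open, the fingers measure 130 mm over their backs; the gripper's body (75 mm by 190 mm) begins 47 mm behind the grasp point.
Start: joints at [1.175, 0.342, 1.524, -0, 1.275, -0.146], TCP at [129.769, 508.729, 226.741] pointing down, gripper open.
Joint ranges: [-2.53, 2.53], [-0.77, 2.02], [0.04, 2.7], [-1, 4.14], [0.28, 2.66], [-3.11, 3.11]. Speed limits (rad/s): [2.57, 2.57, 3.14, 3.14, 3.14, 3.14].

## Interface

Orientations are given as [roll, pitch, yaw] about the fixed x, y, z axes, in that order (R = Rz(yaw) Ry(pitch) Rx(roll)).
In Python, from plant import sensors, capture, bot gives the robot as it stands.
- The arm moves only by the shell command python3 -m crank 'ROWS' [OPENING]. ROWS is JSON, a list of rows, each an object of numbers: "dx", "dy", "dz": the shift along the tool's x, y, z in cm; "spin": the turn about the tool's x in rad. A call has 1 to 20 rows; each row is the pose to reach, as a shift and turn from the pose commanded when the call began, along the tool's axes at that moment; what a row does not reach only later rows make up. A row lasts 1/12 s, in which the tool goes at most 41.7 mm and 7.16 degrees, less where a joint would pass 70% of its speed; a pose out of reach is approached as far as the arm can. A call with a gripper value outside its range is refused whole. OPENING is the opening in per cent of the stroke, from 0 (shut) to 100 (fully open), set as the call begins (- or left out, the last holds). The fingers move at their own pace and stop on an object; the grip force is fixed at half the most. Time passes only in rows, so rows that repeat a pose let the fingers close. It gives the time, the measured TCP pose, the force and the opening at its end, in the units of the state.
- sensors.get_obs(): the state, without advancing time (a new reading comes with each control period).
- capture(name): name is "side" or "top" or "wrist"; returns a dict with "frame" (400x640x3 uint8, blue, green, red), "vfov" (degrees; the focal length in pixels is half the picture's height over the tangent of half this angle, whatever the lens; pixels are square), "cx", "cy" (the principal point, pixels), "view" (4x4, takes a point from world to camera coordinates); the wrist camera has in their place "mount" (4x4, takes a point from camera to tool coordinates, whose origin is the TCP and whose axes are the tool frame's). Camera axes: x right, y down, z forward; pixel columns grow to the right and rows downward; lengths in mm; the calibration is good to about 2 mm. A picture is of the moment at which its call begins: read the wrist's pose just before it. There is no depth.
- bot.close_job(): hands the job in, once; it reports no verdict.
The state is a dict: "time": time; "joint_positions": joint angles; "dq": joint speeds; "tau": joint torques, N m; "tool_pos": TCP position; "tcp_rot": TCP orientation; "contact_force": force on the tool from outside, world axes, zero at the start; "moment": the same for the moment, N m; "grip_width": finger opening in mm.
Only numpy, scipy, OpenCV 4.12 (cv2) and the standard library are available. Lean on these libraries where they do the work, as an engineer would, in place of code of your own. Each camera call takes 0.05 s, during which the arm holds its last target.

## Working session

There is one attempt and no reset: what is moved stays moved. The work goes in short steps, Python scripts to look and compute and a shell command to move; the robot and the scene stay as the last step left them, time stands still between calls to the robot, and variables do not carry over. Pictures are saved under pics/ and viewed, and the job is handed in when it is done.

```bash
ls; mkdir -p pics; python3 - <<'E'
from plant import sensors, capture, bot
import cv2, numpy as np
o=sensors.get_obs(); print(o)
for n in ("side","top","wrist"):
    c=capture(n); cv2.imwrite(f"pics/{n}0.png",c["frame"]); print(n,{k:(np.round(v,4).tolist() if k!="frame" else v.shape) for k,v in c.items()})
E
```

```text
pics
{'time': 0.0, 'joint_positions': array([ 1.17499438e+00,  3.42774572e-01,  1.52505144e+00,  1.94819152e-05,
        1.27534376e+00, -1.45993577e-01]), 'dq': array([ 0.00018106,  0.00100383, -0.000601  ,  0.0005162 , -0.00095827,
        0.00065297]), 'tau': array([ 2.13301231e-03, -4.31249821e+01, -2.44223750e+01,  7.18952995e-02,
        5.58874710e-02, -1.19446186e-04]), 'tool_pos': array([129.60097524, 508.33363938, 226.00602008]), 'tcp_rot': array([-1.72860128,  1.5692191 , -1.97841534]), 'contact_force': array([-0.30962128, -0.25514325, -0.7465582 ]), 'moment': array([-0.0019012 ,  0.04259454,  0.04734021]), 'grip_width': 92.07192614608776}
side {'frame': (400, 640, 3), 'vfov': 49.1838, 'cx': 321.2124, 'cy': 200.4143, 'view': [[0.9093, -0.4161, 0.0034, -489.8568], [-0.314, -0.6913, -0.6508, 291.5422], [0.2732, 0.5907, -0.7593, 988.3638], [0.0, 0.0, 0.0, 1.0]]}
top {'frame': (400, 640, 3), 'vfov': 56.3174, 'cx': 319.9305, 'cy': 196.509, 'view': [[0.0031, -0.9997, -0.0259, -4.4104], [-0.9948, -0.0004, -0.1019, 542.4772], [0.1019, 0.0261, -0.9945, 868.0711], [0.0, 0.0, 0.0, 1.0]]}
wrist {'frame': (400, 640, 3), 'vfov': 62.9003, 'cx': 320.53, 'cy': 200.6726, 'mount': [[-0.0005, -0.3082, 0.9513, -156.6408], [1.0, 0.0002, 0.0006, -0.924], [-0.0003, 0.9513, 0.3082, -85.571], [0.0, 0.0, 0.0, 1.0]]}
```

View pics/side0.png

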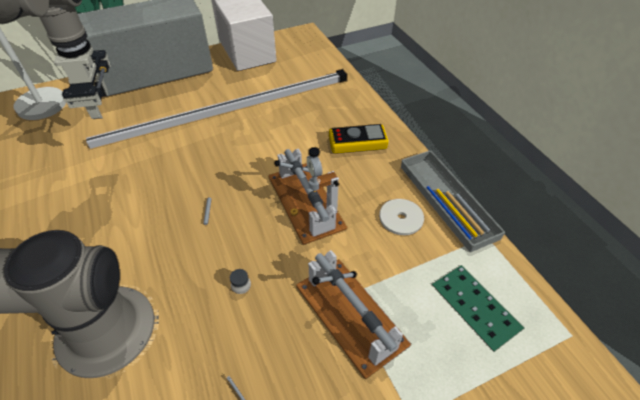

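View pics/top0.png

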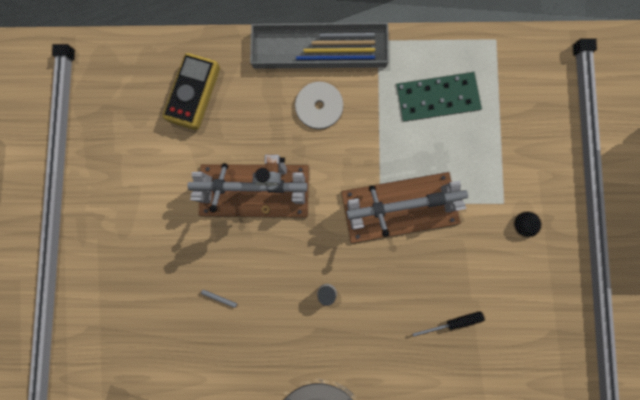

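View pics/wrist0.png

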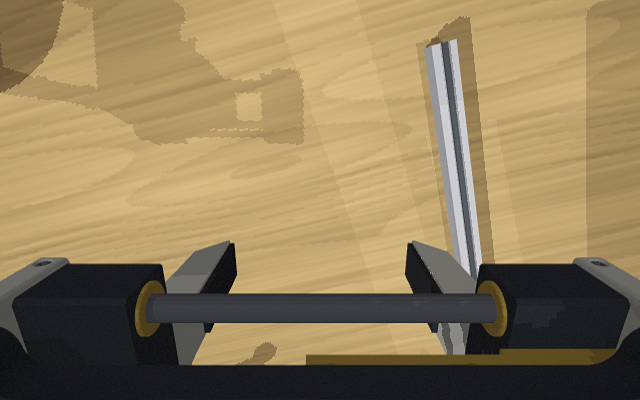

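```bash
python3 - <<'E'
import cv2
t=cv2.imread("pics/top0.png")[145:235,170:330]; cv2.imwrite("pics/topz.png",cv2.resize(t,None,fx=5,fy=5,interpolation=cv2.INTER_CUBIC))
s=cv2.imread("pics/side0.png")[140:250,260:360]; cv2.imwrite("pics/sidez.png",cv2.resize(s,None,fx=5,fy=5,interpolation=cv2.INTER_CUBIC))
E
```

```text
(no output)
```

View pics/topz.png

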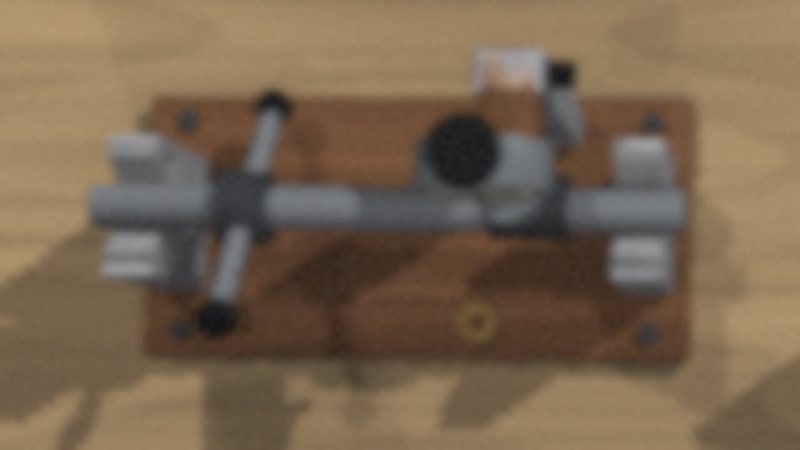

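View pics/sidez.png

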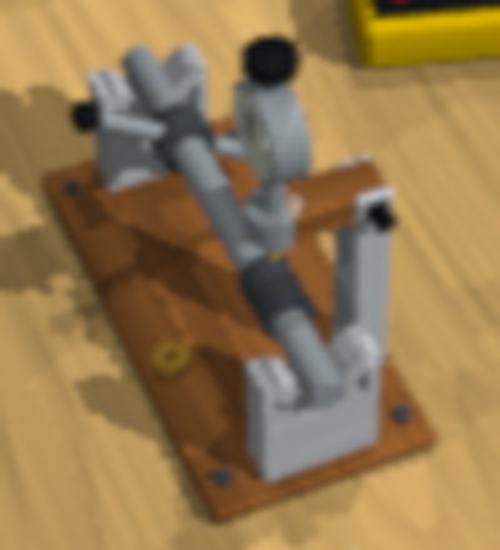

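```bash
cat > h.py <<'E'
from plant import sensors, capture, bot
import numpy as np, cv2
def ray(c,uv,T=None):
    f=200/np.tan(np.radians(c["vfov"]/2))
    d=np.array([(uv[0]-c["cx"])/f,(uv[1]-c["cy"])/f,1.])
    V=c["view"] if "view" in c else np.linalg.inv(T@c["mount"])
    R=V[:3,:3]; return -R.T@V[:3,3], R.T@d
def tri(obs):
    A=np.zeros((3,3));b=np.zeros(3);L=[]
    for o,d in obs:
        d=d/np.linalg.norm(d);P=np.eye(3)-np.outer(d,d);A+=P;b+=P@o;L.append((o,P))
    x=np.linalg.solve(A,b); return x,[round(np.linalg.norm(P@(x-o)),1) for o,P in L]
def atz(r,z):
    o,d=r; return o+d*(z-o[2])/d[2]
def proj(c,X,T=None):
    f=200/np.tan(np.radians(c["vfov"]/2))
    V=c["view"] if "view" in c else np.linalg.inv(T@c["mount"])
    p=V[:3,:3]@X+V[:3,3]; return np.array([c["cx"],c["cy"]])+f*p[:2]/p[2]
def toolT(o):
    from scipy.spatial.transform import Rotation as R
    T=np.eye(4);T[:3,:3]=R.from_euler('xyz',o["tcp_rot"]).as_matrix();T[:3,3]=o["tool_pos"];return T
def save(n,c,box=None,s=1):
    im=c["frame"]
    if box: im=im[box[1]:box[3],box[0]:box[2]]
    cv2.imwrite("pics/"+n,cv2.resize(im,None,fx=s,fy=s,interpolation=cv2.INTER_CUBIC))
E
python3 - <<'E'
from h import *
s=capture("side");t=capture("top")
for n,a,b in (("cap",(314,151.5),(262.4,175)),("ball",(277.2,163.2),(213.2,208.6))):
    print(n,tri([ray(s,a),ray(t,b)]))
for z in (257,251,245,235): print(z,atz(ray(t,(262.4,175)),z),atz(ray(s,(314,151.5)),z))
print("ball@117",atz(ray(t,(213.2,208.6)),117),atz(ray(s,(277.2,163.2)),117))
print("low@43",atz(ray(t,(224.6,165.6)),43))
# shaft ends at z80
a=atz(ray(t,(170+90/5,145+205/5)),80);b=atz(ray(t,(170+685/5,145+210/5)),80);print("shaft",a,b)
# plate corners top
for p in ((145,97),(695,97),(690,358),(145,355)): print(atz(ray(t,(170+p[0]/5,145+p[1]/5)),12))
o=sensors.get_obs(); T=toolT(o); print(T.round(3), o["time"])
E
```

```text
cap (array([560.84328703,  94.89135937, 249.59604855]), [np.float64(1.9), np.float64(1.9)])
ball (array([508.96685558, 224.64364113, 116.93019465]), [np.float64(2.2), np.float64(2.2)])
257 [557.81880359  94.10367474 257.        ] [559.55932835  87.19104252 257.        ]
251 [558.7858584   95.20066451 251.        ] [562.12274618  93.08987136 251.        ]
245 [559.75291321  96.29765428 245.        ] [564.686164   98.9887002 245.       ]
235 [561.36467123  98.12597057 235.        ] [568.95852705 108.8200816  235.        ]
ball@117 [506.914913   225.34183261 117.        ] [510.97601086 223.80398042 117.        ]
low@43 [615.15130203 224.48137668  43.        ]
shaft [561.13123531 296.66765297  80.        ] [558.75550719  24.51065098  80.        ]
[624.09095611 297.46566624  12.        ]
[623.57924931  24.11164927  12.        ]
[495.03953865  25.76628451  12.        ]
[496.027634   292.81068194  12.        ]
[[-0.00000e+00  2.47000e-01  9.69000e-01  1.29687e+02]
 [-1.00000e-03  9.69000e-01 -2.47000e-01  5.08565e+02]
 [-1.00000e+00 -1.00000e-03 -0.00000e+00  2.26418e+02]
 [ 0.00000e+00  0.00000e+00  0.00000e+00  1.00000e+00]] 0.25
```

```bash
python3 -m crank '[{"dx":-2,"dy":-2,"dz":3.5,"spin":-0.12},{"dx":-4,"dy":-4,"dz":7,"spin":-0.25},{"dx":-5.5,"dy":-29.4,"dz":52,"spin":-0.25},{"dx":-5.5,"dy":-29.4,"dz":52,"spin":-0.25},{"dx":-5.5,"dy":-29.4,"dz":52,"spin":-0.25},{"dx":-5.5,"dy":-29.4,"dz":52,"spin":-0.25},{"dx":-5.5,"dy":-29.4,"dz":52,"spin":-0.25},{"dx":-5.5,"dy":-29.4,"dz":52,"spin":-0.25},{"dx":-5.5,"dy":-29.4,"dz":52,"spin":-0.25},{"dx":-5.5,"dy":-29.4,"dz":52,"spin":-0.25},{"dx":-5.5,"dy":-29.4,"dz":52,"spin":-0.25},{"dx":-5.5,"dy":-29.4,"dz":52,"spin":-0.25},{"dx":-5.5,"dy":-29.4,"dz":52,"spin":-0.25},{"dx":-5.5,"dy":-29.4,"dz":52,"spin":-0.25},{"dx":-5.5,"dy":-29.4,"dz":52,"spin":-0.25},{"dx":-5.5,"dy":-29.4,"dz":52,"spin":-0.25},{"dx":-5.5,"dy":-29.4,"dz":52,"spin":-0.25},{"dx":-5.5,"dy":-29.4,"dz":52,"spin":-0.25},{"dx":-5.5,"dy":-29.4,"dz":52,"spin":-0.25}]' 0
python3 - <<'E'
from h import *
o=sensors.get_obs();print(o["time"],toolT(o).round(3),o["grip_width"])
w=capture("wrist");save("w1.png",w)
s=capture("side");save("s1.png",s,(230,80,390,250),4 if 0 else 3)
print(proj(w,np.array([560,95,250]),toolT(o)),proj(w,np.array([509,225,117]),toolT(o)))
E
```

```text
time: 1.83
tool_pos: [560.1, 96.3, 281.8]
tcp_rot: [2.316, 1.57, 2.317]
contact_force: [0.1, 0.6, 0.7]
grip_width: 0.3
1.8333 [[-0.00000e+00 -1.00000e-03  1.00000e+00  5.60126e+02]
 [ 0.00000e+00  1.00000e+00  1.00000e-03  9.63060e+01]
 [-1.00000e+00  0.00000e+00 -0.00000e+00  2.81824e+02]
 [ 0.00000e+00  0.00000e+00  0.00000e+00  1.00000e+00]] 0.348282921909841
[319.06537779 237.79472688] [453.74610312 132.56594994]
```

View pics/w1.png

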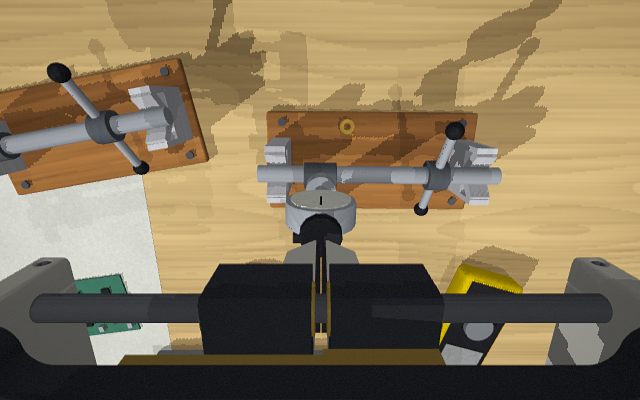

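View pics/s1.png

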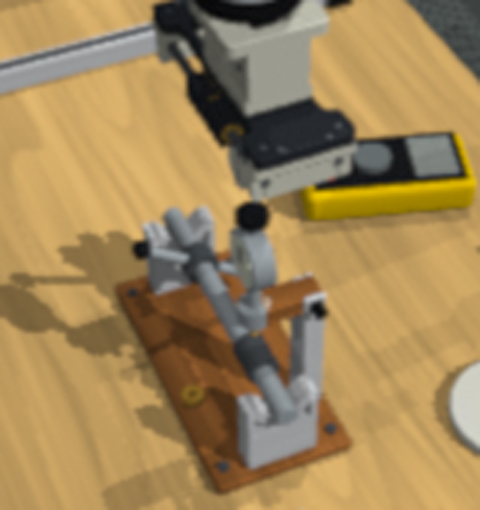

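```bash
python3 -m crank '[{"dx":1.2},{"dx":2.2},{"dx":2.6},{"dx":2.9},{"dx":3.2},{"dx":3.5},{"dx":3.8},{"dx":4.1},{"dx":4.4},{"dx":4.7},{"dx":5.0},{"dx":5.2},{"dx":5.3},{"dx":5.3}]' 0
python3 - <<'E'
from h import *
o=sensors.get_obs();print(o["time"],o["tool_pos"],o["contact_force"])
s=capture("side");save("s2.png",s,(230,80,390,250),3)
E
```

```text
1.9333 [560.22610294  96.41251227 282.04841678] [ 0.31020957 -0.66255767 -1.04527175]invalid input at $[0]: expected keys dx, dy, dz, spin
```

View pics/s2.png

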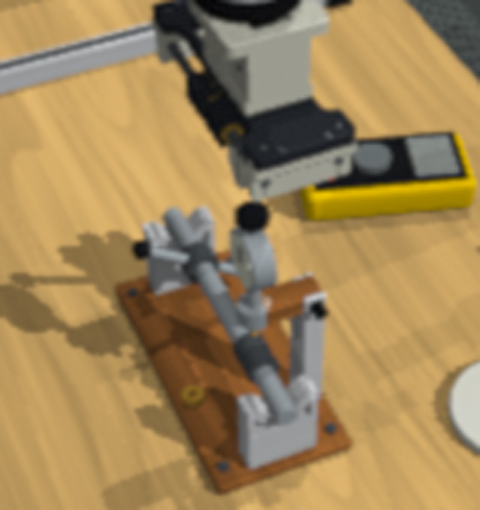

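All four keys are needed in each row; the arm has not moved. Repeating with all of them.

```bash
python3 -m crank '[{"dx":1.2,"dy":0,"dz":0,"spin":0},{"dx":2.2,"dy":0,"dz":0,"spin":0},{"dx":2.6,"dy":0,"dz":0,"spin":0},{"dx":2.9,"dy":0,"dz":0,"spin":0},{"dx":3.2,"dy":0,"dz":0,"spin":0},{"dx":3.5,"dy":0,"dz":0,"spin":0},{"dx":3.8,"dy":0,"dz":0,"spin":0},{"dx":4.1,"dy":0,"dz":0,"spin":0},{"dx":4.4,"dy":0,"dz":0,"spin":0},{"dx":4.7,"dy":0,"dz":0,"spin":0},{"dx":5.0,"dy":0,"dz":0,"spin":0},{"dx":5.2,"dy":0,"dz":0,"spin":0},{"dx":5.3,"dy":0,"dz":0,"spin":0},{"dx":5.3,"dy":0,"dz":0,"spin":0}]' 0
python3 - <<'E'
from h import *
o=sensors.get_obs();print(o["time"],o["tool_pos"],o["contact_force"])
s=capture("side");save("s3.png",s,(230,80,390,250),3)
E
```

```text
time: 3.15
tool_pos: [561.0, 95.4, 228.7]
tcp_rot: [0.741, 1.57, 0.741]
contact_force: [-3.3, 1.3, 5.3]
grip_width: 0.1
3.15 [561.0470106   95.4274813  228.65869927] [-3.26702106  1.26955181  5.26689602]
```

View pics/s3.png

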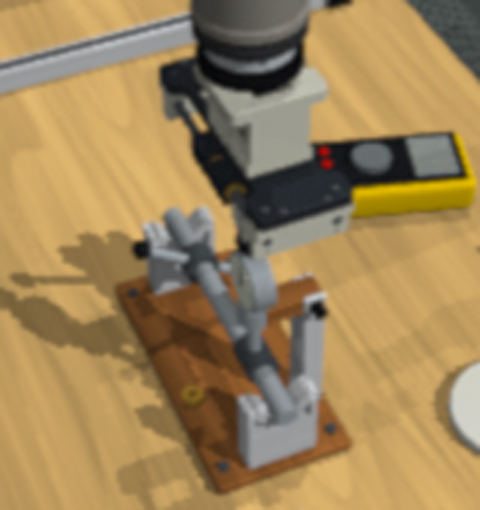

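```bash
python3 -m crank '[{"dx":0.1,"dy":0,"dz":0,"spin":0},{"dx":0.2,"dy":0,"dz":0,"spin":0},{"dx":0.25,"dy":0,"dz":0,"spin":0},{"dx":0.25,"dy":0,"dz":0,"spin":0}]' 0
```

```text
time: 3.53
tool_pos: [561.1, 95.4, 228.4]
tcp_rot: [0.119, 1.568, 0.119]
contact_force: [-7.7, 1.9, 16.0]
grip_width: 0.6
```

```bash
python3 -m crank '[{"dx":0.1,"dy":0,"dz":0,"spin":0},{"dx":0.15,"dy":0,"dz":0,"spin":0},{"dx":0.15,"dy":0,"dz":0,"spin":0}]' 0
```

```text
time: 3.78
tool_pos: [561.2, 95.4, 228.3]
tcp_rot: [0.056, 1.567, 0.056]
contact_force: [-9.3, 0.8, 23.2]
grip_width: 0.1
```

```bash
python3 -m crank '[{"dx":-0.3,"dy":0,"dz":0,"spin":0},{"dx":-1.5,"dy":0,"dz":0,"spin":0},{"dx":-4,"dy":0,"dz":0,"spin":0},{"dx":-4,"dy":4,"dz":-2,"spin":0},{"dx":-4,"dy":8,"dz":-4,"spin":0},{"dx":-4,"dy":13,"dz":-6,"spin":0},{"dx":-4,"dy":13,"dz":-6,"spin":0},{"dx":-4,"dy":13,"dz":-6,"spin":0}]' 0
python3 - <<'E'
from h import *
o=sensors.get_obs();print(o["time"],o["tool_pos"],o["contact_force"])
w=capture("wrist");save("w4.png",w)
s=capture("side");save("s4.png",s,(230,80,390,250),3)
t=capture("top");save("t4.png",t,(170,145,330,235),5)
T=toolT(o)
for X in ([560.5,95,227],[560.5,95,237],[509,225,117]): print(X,proj(w,np.array(X),T),(proj(s,np.array(X))-[230,80])*3)
E
```

```text
time: 4.45
tool_pos: [499.7, 228.5, 264.3]
tcp_rot: [1.254, 1.57, 1.258]
contact_force: [-0.3, 0.4, 0.1]
grip_width: 0.3
4.45 [499.65573278 228.53629648 264.34020482] [-0.33636905  0.38980858  0.12669312]
[560.5, 95, 227] [130.22348935 313.43202185] [249.39145605 236.14088361]
[560.5, 95, 237] [122.01355651 322.90193356] [249.25432708 226.82383185]
[509, 225, 117] [317.03354317 197.25923954] [139.05099784 249.3848371 ]
```

View pics/w4.png

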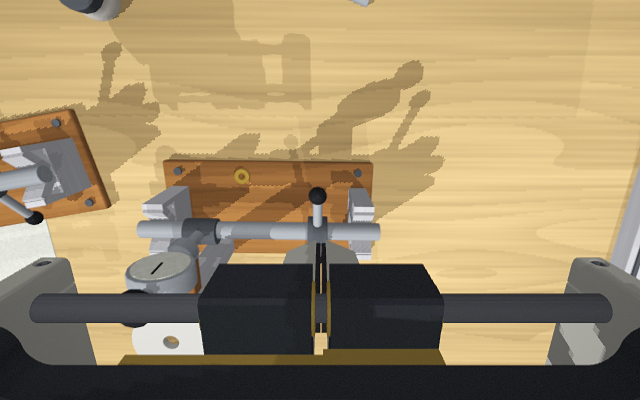

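View pics/s4.png

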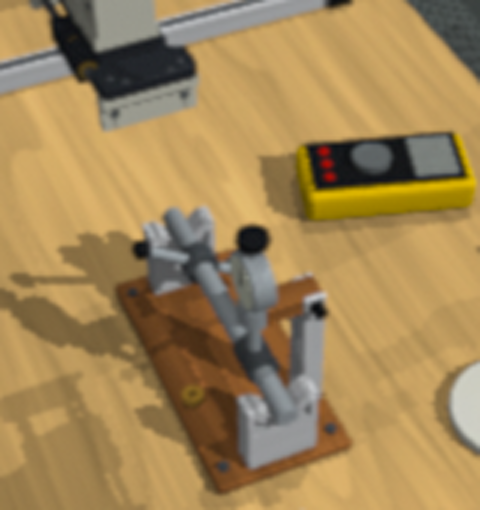

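```bash
python3 -m crank '[{"dx":3,"dy":-0.2,"dz":0.4,"spin":0},{"dx":6.5,"dy":-0.2,"dz":0.4,"spin":0},{"dx":10,"dy":-0.2,"dz":0.4,"spin":0},{"dx":12.5,"dy":-0.2,"dz":0.4,"spin":0},{"dx":13,"dy":-0.2,"dz":0.4,"spin":0},{"dx":13,"dy":-0.2,"dz":0.4,"spin":0}]' 0
python3 - <<'E'
from h import *
o=sensors.get_obs();print(o["time"],o["tool_pos"],o["contact_force"])
w=capture("wrist");save("w5.png",w)
s=capture("side");save("s5.png",s,(230,80,390,250),3)
E
```

```text
time: 5.1
tool_pos: [504.7, 221.7, 133.1]
tcp_rot: [-2.784, 1.567, -2.786]
contact_force: [0.2, -0.0, 0.7]
grip_width: 0.4
5.1 [504.74325772 221.73304727 133.07937844] [ 0.15604128 -0.04490495  0.69678106]
```

View pics/w5.png

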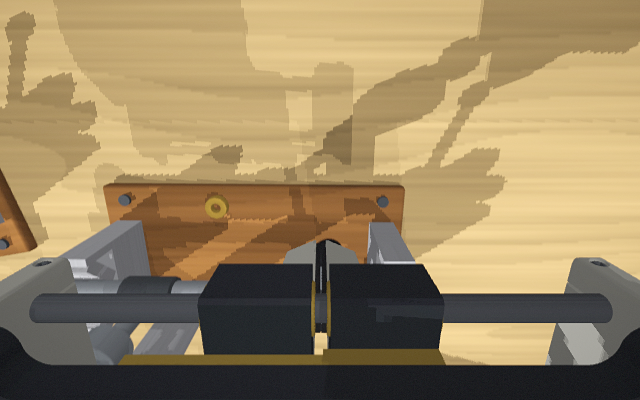

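View pics/s5.png

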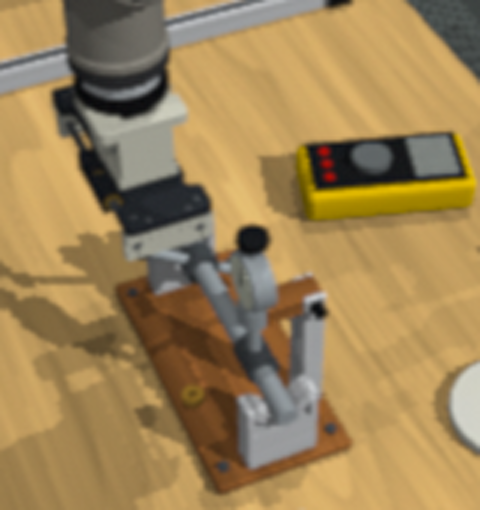

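```bash
python3 -m crank '[{"dx":0,"dy":0.4,"dz":0,"spin":0},{"dx":0.7,"dy":0.4,"dz":0,"spin":0},{"dx":1.2,"dy":0.4,"dz":-0.3,"spin":0},{"dx":1.7,"dy":0.4,"dz":-0.5,"spin":0},{"dx":2.2,"dy":0.4,"dz":-0.7,"spin":0},{"dx":2.7,"dy":0.4,"dz":-0.9,"spin":0},{"dx":3.2,"dy":0.4,"dz":-1.0,"spin":0},{"dx":3.8,"dy":0.4,"dz":-1.1,"spin":0},{"dx":4.4,"dy":0.4,"dz":-1.1,"spin":0},{"dx":4.4,"dy":0.4,"dz":-1.1,"spin":0}]' 0
python3 - <<'E'
from h import *
s=capture("side");save("s6.png",s,(230,80,390,250),3)
E
```

```text
time: 6.03
tool_pos: [492.6, 227.3, 89.7]
tcp_rot: [-2.974, 1.568, -2.973]
contact_force: [-0.7, -0.1, 0.5]
grip_width: 0.5
```

View pics/s6.png

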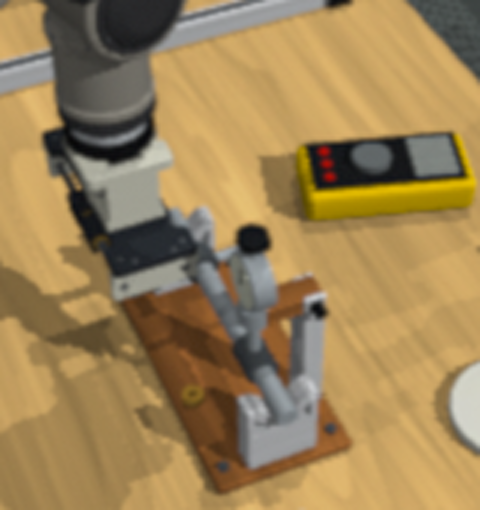

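```bash
python3 - <<'E'
from h import *
print(sensors.get_obs()["contact_force"])
t=capture("top");save("t6.png",t,(170,145,330,235),5)
w=capture("wrist");save("w6.png",w)
E
```

```text
[ 1.04009765 -0.22562101 -0.56891931]
```

View pics/t6.png

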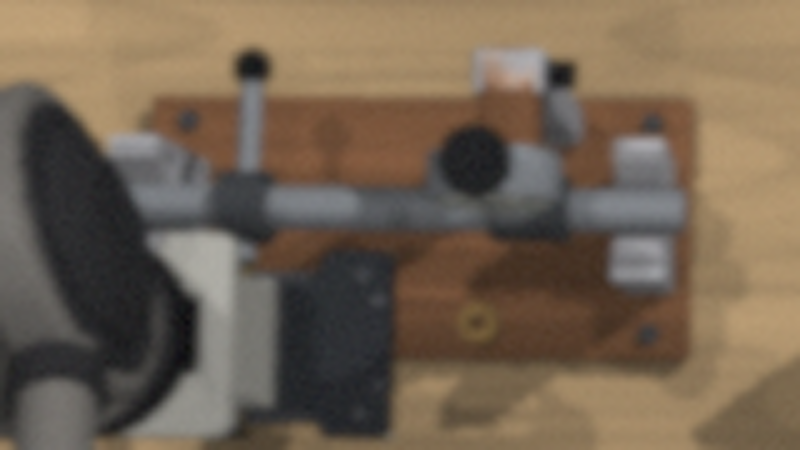

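View pics/w6.png

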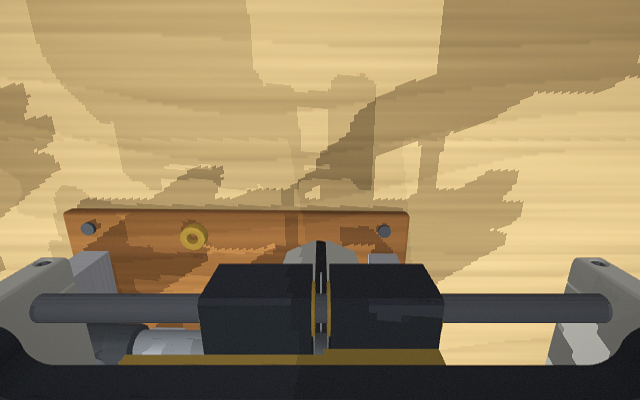

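```bash
python3 -m crank '[{"dx":0.6,"dy":0,"dz":0,"spin":0},{"dx":1.2,"dy":0,"dz":0.1,"spin":0},{"dx":1.8,"dy":0,"dz":0.3,"spin":0},{"dx":2.3,"dy":0,"dz":0.4,"spin":0},{"dx":2.8,"dy":0,"dz":0.6,"spin":0},{"dx":3.2,"dy":0,"dz":0.7,"spin":0},{"dx":3.5,"dy":0,"dz":0.8,"spin":0},{"dx":3.5,"dy":0,"dz":0.8,"spin":0}]' 0
python3 - <<'E'
from h import *
o=sensors.get_obs();print(o["time"],o["tool_pos"],o["contact_force"])
t=capture("top");save("t7.png",t,(170,145,330,235),5)
def b(z,x): return (proj(t,np.array([x,225,z]))-[170,145])*5
for th in (0,20,30,35,40): print(th,b(80+65*np.sin(np.radians(th)),560+65*np.cos(np.radians(th))))
E
```

```text
time: 6.85
tool_pos: [502.4, 227.2, 55.0]
tcp_rot: [-0.361, 1.571, -0.361]
contact_force: [-0.5, 0.0, -0.2]
grip_width: 0.5
6.85 [502.36416297 227.19645485  55.04135999] [-0.47218428  0.01707921 -0.23940464]
0 [249.97599223  67.01206396]
20 [235.20218493  65.5314523 ]
30 [227.89359518  71.45849336]
35 [224.36564074  76.10451303]
40 [220.96413286  81.85095659]
```

View pics/t7.png

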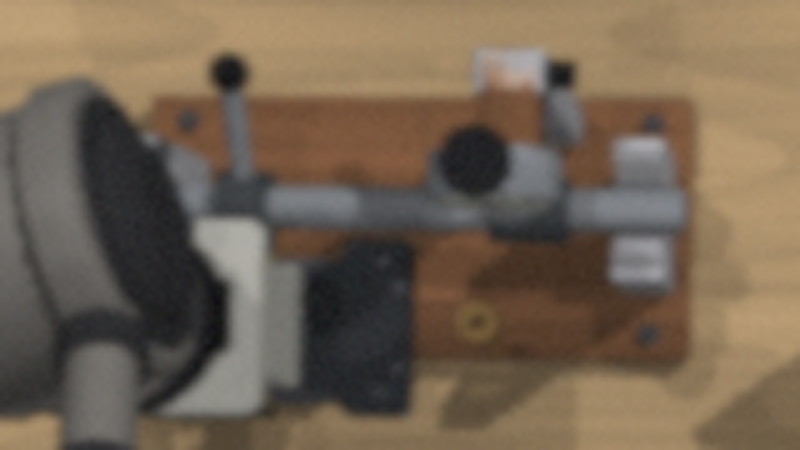

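```bash
python3 -m crank '[{"dx":0.15,"dy":0,"dz":0,"spin":0},{"dx":0.3,"dy":0,"dz":0.05,"spin":0},{"dx":0.3,"dy":0,"dz":0.05,"spin":0},{"dx":0.3,"dy":0,"dz":0.05,"spin":0}]' 0
python3 -m crank '[{"dx":-0.3,"dy":0,"dz":-0.2,"spin":0},{"dx":-1.5,"dy":0,"dz":-1.5,"spin":0},{"dx":-4,"dy":0,"dz":-4,"spin":0},{"dx":-8,"dy":0,"dz":-6,"spin":0},{"dx":-12,"dy":0,"dz":-6,"spin":0},{"dx":-16,"dy":0,"dz":-6,"spin":0},{"dx":-20,"dy":4,"dz":-6,"spin":0},{"dx":-20,"dy":8,"dz":-6,"spin":0},{"dx":-20,"dy":12,"dz":-6,"spin":0},{"dx":-20,"dy":12,"dz":-6,"spin":0},{"dx":-20,"dy":12,"dz":-6,"spin":0}]' 0
python3 - <<'E'
from h import *
o=sensors.get_obs();print(o["time"],o["tool_pos"],o["contact_force"])
w=capture("wrist");save("w8.png",w)
s=capture("side");save("s8.png",s,(260,140,360,250),5)
t=capture("top");save("t8.png",t,(170,145,330,235),5)
T=toolT(o)
for th in (25,30,35,40,45):
    for sg,k in ((1,"far"),(-1,"near")):
        X=np.array([560+sg*65*np.cos(np.radians(th)),225,80+sg*65*np.sin(np.radians(th))])
        print(th,k,"s",((proj(s,X)-[260,140])*5).round(),"t",((proj(t,X)-[170,145])*5).round(),"w",proj(w,X,T).round())
E
```

```text
time: 7.23
tool_pos: [502.8, 227.3, 53.0]
tcp_rot: [0.316, 1.57, 0.316]
contact_force: [1.5, -0.2, 0.3]
grip_width: 0.4
time: 8.15
tool_pos: [441.3, 349.5, 252.5]
tcp_rot: [2.705, 1.57, 2.709]
contact_force: [-0.6, -0.6, -0.6]
grip_width: 0.6
8.15 [441.31822265 349.52427522 252.48578489] [-0.58425241 -0.57978638 -0.61855996]
25 far s [269.  70.] t [232.  68.] w [209. 340.]
25 near s [ 77. 203.] t [259. 340.] w [214. 225.]
30 far s [265.  65.] t [228.  71.] w [208. 342.]
30 near s [ 82. 207.] t [262. 335.] w [216. 225.]
35 far s [260.  60.] t [224.  76.] w [206. 343.]
35 near s [ 88. 211.] t [265. 329.] w [217. 226.]
40 far s [254.  56.] t [221.  82.] w [204. 343.]
40 near s [ 94. 215.] t [268. 323.] w [219. 227.]
45 far s [247.  52.] t [218.  89.] w [203. 343.]
45 near s [101. 218.] t [271. 315.] w [220. 229.]
```

View pics/w8.png

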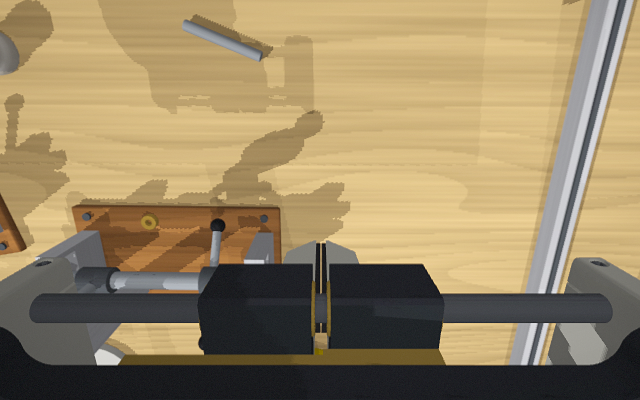

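View pics/s8.png

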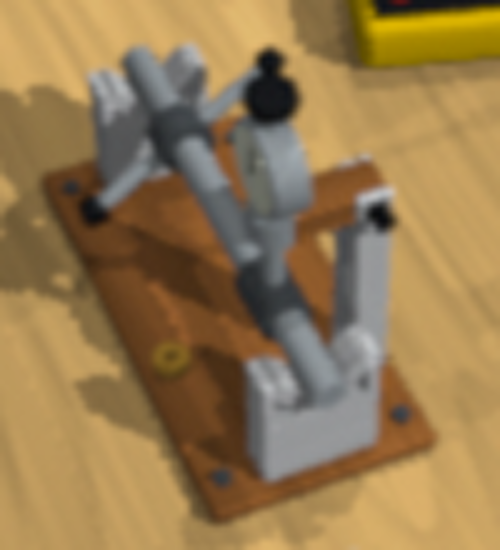

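View pics/t8.png

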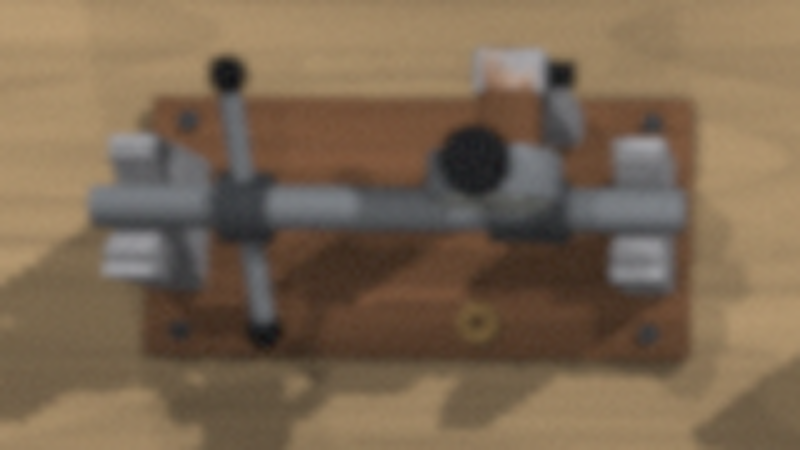

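```bash
python3 - <<'E'
from h import *
from scipy.optimize import least_squares
s=capture("side");t=capture("top")
def P(c,X,o): return (proj(c,X)-o)*5
def X(th,sg,y): return np.array([560.+0,y,80])+sg*65*np.array([np.cos(th),0,np.sin(th)])
ob0=[(s,-1,(86,116)),(t,-1,(216,318)),(t,1,(273,103))]
ob1=[(s,-1,(94,211)),(s,1,(269,61)),(t,-1,(263,332)),(t,1,(228,73))]
O={id(s):np.array([260,140]),id(t):np.array([170,145])}
def r(p):
    e=[]
    for obs,th in ((ob0,p[0]),(ob1,p[1])):
        for c,sg,uv in obs:
            off=p[2:4] if c is s else p[4:6]
            e+=list(P(c,X(th,sg,225),O[id(c)])+off-uv)
    return e
q=least_squares(r,[-.6,.6,0,0,0,0]);print(np.degrees(q.x[:2]),q.x[2:],np.round(q.fun,1))
E
```

```text
[-34.48134273  32.90217213] [ 8.13803515 -0.36786576  0.35543399 -1.30194329] [-0.6  0.9  1.2 -0.1 -0.9  1.9 -0.5 -1.6  1.1  0.7  1.5 -1.5 -1.8 -0.3]
```

```bash
python3 - <<'E'
from h import *
o=sensors.get_obs();print(o["time"],o["contact_force"],abs(o["dq"]).max())
print(bot.close_job())
E
```

```text
8.4 [ 0.37673295 -0.08520029 -0.50665746] 0.0058649991034092595
the job is handed in; nothing more can be done
None
```

I did the job in the order you asked, and handed it in at 8.4 s with the arm clear of both stands.

- **Indicator:** I pushed its cap straight down with the closed fingertips until it stalled. The force rose from 5 N to 23 N over the last push with almost no movement, which I took as the stop. The tool read 228.3 mm there, against the stated 227 mm. In the side view the cap dropped about 24 mm, and it had not moved when I looked at the end. The stem appears to reach down to the collar in that view, but I had no direct reading of how far the tip is pushed in.
- **Cross-bar:** I then pressed the raised ball down along its arc and backed away. A fit to the side and top pictures puts the bar at about 34.5 degrees before and 33 degrees the other way after. That is about 2 degrees short of the 35 degrees you gave, with the ball about 45 mm up instead of 43 mm. I left it there as close enough.
- **Spare stand:** none of my moves went to the spare stand, though I did not measure it separately.
- **Errors:** one move was refused for missing keys. The arm did not move, and I sent it again correctly.

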